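# Load the buffer bottles into their colour-coded seats

## Robot

A 6-joint arm with a two-finger parallel gripper is mounted at the origin on the work surface. World frame = base frame: x ahead of the robot, y to its left, z up, the work surface at z = 0. Lengths are in m, angles in rad, forces in N, time in s.
With the tool pointing down it reaches from about 0.225 to 0.725 m from the base axis. Payload 3.1 kg.
Tool frame: the origin (TCP) lies midway between the tips of the shut fingers; the grasp point (between the pads) lies 19 mm behind it (r.grasp_offset is the distance from the TCP to the grasp point, in m); z points along the fingers, y is the line along which they close (so a half turn about z gives the same grasp; the last joint's range is limited). The gripper opens to 85 mm and grips with 20 to 120 N. Pads are 22 mm wide; open, the fingers measure 114 mm over their backs; the gripper's body (76 mm by 85 mm) begins 54 mm behind the grasp point. The pads swing forward as they close: fully open they stand 13 mm farther back than shut.
Start: joints at [1.04, 0.048, 0.099, 1.622, 0, 1.443], TCP at [0.206, 0.483, 0.231] pointing down, gripper open.
Joint ranges: [-2.91, 2.91], [-0.99, 1.94], [-1.21, 1.42], [-2.12, 2.29], [-1.49, 1.47], [-3.14, 3.14]. Speed limits (rad/s): [2.79, 2.79, 3.14, 3.14, 3.14, 3.14].

## Interface

Orientations are given as a rotation vector (axis times angle).
In Python, from plant import r, grab_frame, camera_model gives the robot as it stands (r), with the cameras as plain functions.
- The arm moves only by the tool drive_effector, called after "Request:" by a JSON object that holds its "op" and its "data". Schema: {"type":"object","properties":{"segments":{"type":"array","items":{"type":"object","properties":{"drx":{"type":"number"},"dry":{"type":"number"},"drz":{"type":"number"},"sx":{"type":"number"},"sy":{"type":"number"},"sz":{"type":"number"},"aperture":{"type":"number"}},"additionalProperties":false,"required":["aperture"]},"minItems":1,"maxItems":10},"grip_force":{"type":"number"},"only":{"type":"string"},"quiet":{"type":"boolean"},"lines":{"type":"string"}},"required":["segments"],"additionalProperties":false}. segments is a list of rows, 1 to 10 of them, each an object with the fields drx, dry, drz (a rotation vector in normalised numbers (1 is 2 pi rad)), sx, sy, sz (the shift in normalised numbers (1 is 50 cm)), aperture (the finger opening in m); a field left out counts as zero (the opening has to be given); each row is the pose to reach, as a shift and turn from the pose commanded when the call began, along the tool's axes at that moment; what a row does not reach only later rows make up. A row lasts 1/12 s, in which the tool goes at most 0.0417 m and 0.125 rad, less where a joint would pass 70% of its speed; a pose out of reach is approached as far as the arm can. The fingers move at their own pace and stop on an object; grip_force is the grip in N (left out, the last holds). Time passes only in rows, so rows that do not move let the fingers close. The tool returns the time, the measured TCP pose, the force, the opening and the grip force at its end. only (a regular expression) keeps the lines of the reply that match it, lines (a string "A,B") keeps lines A to B, and quiet returns only ok. No shift or turn number may pass 1 either way. Input that does not fit is refused with a message, and nothing moves.
- r.read_state(): the state, without advancing time (a new reading comes with each control period).
- grab_frame(name): name is "side" or "top"; returns (picture, depth): 384x512x3 uint8, red, green, blue; 384x512 float32, m along the optical axis (not along the pixel's ray), 0 where there is no reading.
- camera_model(name): a dict with "intrinsics" (3x3 intrinsics, pixels), "origin" and "attitude" of the camera in the world. Camera axes: x right, y up, looking along -z (the intrinsics and any distortion apply to the point x, -y, -z); pixel columns grow to the right and rows downward; lengths in m; the calibration is good to about 2 mm. A picture is of the moment at which its call begins. camera_model takes no time and is no camera call.
- r.finish_job(): hands the job in; it is judged then, once.
The state is a dict: "t": time; "qpos": joint angles; "qvel": joint speeds; "tau": joint torques, N m; "tool_pos": TCP position; "tool_rot": TCP orientation; "wrist_force": force on the tool from outside, world axes, zero at the start; "moment": the same for the moment, N m; "opening": finger opening in m; "grip_force": force on a finger pad.
Only numpy, scipy, OpenCV 4.12 (cv2) and the standard library are available. Lean on these libraries where they do the work, as an engineer would, in place of code of your own. Each camera call takes 0.05 s, during which the arm holds its last target. There are 200 camera calls.

## Task

Set up the buffers for the next chromatography run: stand each of the four white bottles upright, fully down on the floor of the bottle seat that has the colour of its cap. Leave the two brown bottles where they stand, set the white ones down rather than dropping them, and knock no bottle over.

Things in the scene. Friction and masses are not known exactly. Their poses are not given: they have to be found in the camera images.
- bottle_blue: Loose opaque WHITE plastic buffer bottle with a blue screw cap, 0.08 to 0.17 kg, upright. Round: body 44 mm diameter and straight-sided from the foot to 60 mm up, shoulder narrowing to 31 mm at 70 mm, cap 32 mm diameter from 70 to 90 mm (total height 90 mm). Origin: centre of the underside; z up along the bottle's axis.
- bottle_red: Loose opaque WHITE plastic buffer bottle with a red screw cap, 0.08 to 0.17 kg, upright. Round: body 44 mm diameter and straight-sided from the foot to 60 mm up, shoulder narrowing to 31 mm at 70 mm, cap 32 mm diameter from 70 to 90 mm (total height 90 mm). Origin: centre of the underside; z up along the bottle's axis.
- bottle_yellow: Loose opaque WHITE plastic buffer bottle with a yellow screw cap, 0.08 to 0.17 kg, upright. Round: body 44 mm diameter and straight-sided from the foot to 60 mm up, shoulder narrowing to 31 mm at 70 mm, cap 32 mm diameter from 70 to 90 mm (total height 90 mm). Origin: centre of the underside; z up along the bottle's axis.
- bottle_green: Loose opaque WHITE plastic buffer bottle with a green screw cap, 0.08 to 0.17 kg, upright. Round: body 44 mm diameter and straight-sided from the foot to 60 mm up, shoulder narrowing to 31 mm at 70 mm, cap 32 mm diameter from 70 to 90 mm (total height 90 mm). Origin: centre of the underside; z up along the bottle's axis.
- amber_blue: Loose dark BROWN (amber) bottle with a blue screw cap, 0.11 to 0.23 kg; same shape and size as the white bottles (44 mm diameter, 90 mm tall). Not part of the job: stays where it is. Origin: centre of the underside; z up.
- amber_red: Loose dark BROWN (amber) bottle with a red screw cap, 0.11 to 0.23 kg; same shape and size as the white bottles (44 mm diameter, 90 mm tall). Not part of the job: stays where it is. Origin: centre of the underside; z up.
- seat_blue: Fixed blue bottle seat: a shallow round dish bolted to the bench, 72 mm outside diameter, 14 mm high, recess 60 mm diameter (wall 6 mm) with a flat floor 4 mm above the bench. Origin: centre of the underside, on the bench; z up.
- seat_red: Fixed red bottle seat: a shallow round dish bolted to the bench, 72 mm outside diameter, 14 mm high, recess 60 mm diameter (wall 6 mm) with a flat floor 4 mm above the bench. Origin: centre of the underside, on the bench; z up.
- seat_yellow: Fixed yellow bottle seat: a shallow round dish bolted to the bench, 72 mm outside diameter, 14 mm high, recess 60 mm diameter (wall 6 mm) with a flat floor 4 mm above the bench. Origin: centre of the underside, on the bench; z up.
- seat_green: Fixed green bottle seat: a shallow round dish bolted to the bench, 72 mm outside diameter, 14 mm high, recess 60 mm diameter (wall 6 mm) with a flat floor 4 mm above the bench. Origin: centre of the underside, on the bench; z up.

How it is judged:
By the outcome, as a careful person would: the job done as asked, in the order asked, and still so for the second after the job is handed in, with the robot touching nothing.
It also fails if it takes over 109 s, if anything falls off the work surface, if the arm or the gripper's body presses on something with over 40 N, if the wrist force passes 120 N, or if a joint passes its speed limit or range.

## Working session

There is one attempt and no reset: what is moved stays moved. The work goes in short steps, Python scripts to look and compute and a tool call to move; the robot and the scene stay as the last step left them, time stands still between calls to the robot, and variables do not carry over. Pictures are saved under pics/ and viewed, at most 14 in all, crops included, and the job is handed in when it is done.

```bash
ls; mkdir -p pics; python3 - <<'E'
from plant import r, grab_frame, camera_model
import cv2,numpy as np
for n in("top","side"):
    p,d=grab_frame(n); np.savez(f"pics/{n}0.npz",p=p,d=d); cv2.imwrite(f"pics/{n}0.png",p[...,::-1]); print(camera_model(n))
s=r.read_state();print(s);print(r.grasp_offset)
E
```

```text
pics
plant.py
{'intrinsics': array([[431.40620098,   0.        , 259.24316665],
       [  0.        , 431.40620098, 198.9680513 ],
       [  0.        ,   0.        ,   1.        ]]), 'origin': array([0.32986777, 0.00592875, 1.2748635 ]), 'attitude': array([ 0.11805727, -0.12811959, -1.56394908])}
{'intrinsics': array([[348.64392742,   0.        , 261.37734576],
       [  0.        , 348.64392742, 196.79933433],
       [  0.        ,   0.        ,   1.        ]]), 'origin': array([ 0.1121151 , -0.44963648,  0.73063292]), 'attitude': array([ 0.70772247, -0.29931275, -0.71718088])}
{'t': 0.1, 'qpos': array([ 1.04017431e+00,  4.86736981e-02,  9.77013087e-02,  1.62202151e+00,
       -2.02503422e-05,  1.44303148e+00]), 'qvel': array([-4.77130621e-05, -2.43353011e-03,  3.00415884e-03, -5.94930716e-05,
       -1.19075443e-03, -2.59802931e-03]), 'tau': array([ 2.14911342e-03, -3.39851582e+01,  3.20935535e+01,  1.58491608e-02,
       -1.83752559e-04, -8.45195018e-06]), 'tool_pos': array([0.20552964, 0.48246569, 0.23020912]), 'tool_rot': array([-0.62839736, -3.07739623,  0.00327615]), 'wrist_force': array([-0.00490185, -0.80805168, -0.16163984]), 'moment': array([-0.02036631,  0.03422601, -0.01559196]), 'grip_force': 0.0, 'opening': 0.08519948011896576}
0.0187
```

View pics/top0.png

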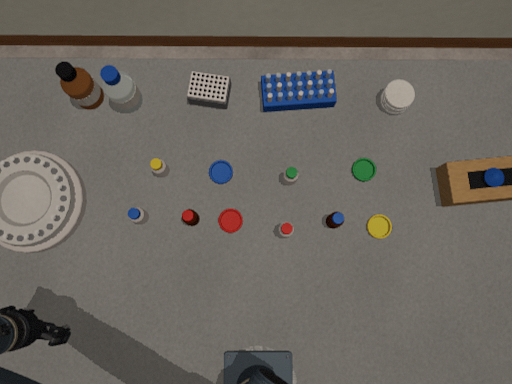

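View pics/side0.png

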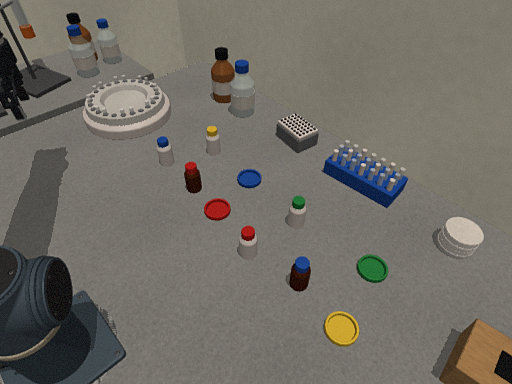

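The top view shows the caps yellow (157,164), blue (134,213), green (291,173), red (286,229), amber red (190,216) and amber blue (337,219). The seats are blue (221,172), red (231,220), green (363,169) and yellow (379,226). The side view shows the same layout with everything upright.

```bash
cat >h.py <<'E'
from plant import r, grab_frame, camera_model
import cv2,numpy as np
from scipy.spatial.transform import Rotation as R
HUE=dict(red=(172,8),yellow=(20,35),green=(45,85),blue=(100,125))
def ray(n,u,v,z):
    c=camera_model(n);k=c["intrinsics"]
    d=R.from_rotvec(c["attitude"]).apply([(u-k[0,2])/k[0,0],-(v-k[1,2])/k[1,1],-1])
    return (c["origin"]+d*(z-c["origin"][2])/d[2])
def blobs(n,p,lo=(0.2,-0.32),hi=(0.55,0.36)):
    hsv=cv2.cvtColor(p,cv2.COLOR_RGB2HSV);out=[]
    for c,(a,b) in HUE.items():
        h=hsv[...,0].astype(int)
        m=((h>=a)&(h<=b) if a<b else (h>=a)|(h<=b))&(hsv[...,1]>130)&(hsv[...,2]>70)
        cs,_=cv2.findContours(m.astype(np.uint8),cv2.RETR_EXTERNAL,cv2.CHAIN_APPROX_NONE)
        for q in cs:
            if len(q)<15: continue
            (u,v),rad=cv2.minEnclosingCircle(q);x,y,w,hh=cv2.boundingRect(q)
            u,v=x+(w-1)/2,y+(hh-1)/2
            P=ray(n,u,v,0.0)
            if lo[0]<P[0]<hi[0] and lo[1]<P[1]<hi[1]: out.append((c,u,v,w,hh))
    return out
def go(x,y,z,yaw=None):
    """shift in the tool's axes from the commanded(measured) pose to world x,y,z"""
    s=r.read_state();T=R.from_rotvec(s["tool_rot"])
    return T.inv().apply(np.array([x,y,z])-s["tool_pos"])
E
python3 - <<'E'
from h import *
for n in("top","side"):
    p=np.load(f"pics/{n}0.npz")["p"]
    for b in blobs(n,p): print(n,b,*[np.round(ray(n,b[1],b[2],z),4)[:2] for z in(.014,.08,.09)])
s=r.read_state();print(R.from_rotvec(s["tool_rot"]).as_matrix().round(3))
E
```

```text
top ('red', 286.5, 228.0, 12, 11) [ 0.4435 -0.082 ] [ 0.4375 -0.0774] [ 0.4366 -0.0767]
top ('red', 187.5, 215.5, 12, 12) [0.4793 0.2088] [0.4714 0.1981] [0.4703 0.1965]
top ('red', 230.0, 220.5, 25, 24) [0.4649 0.0837] [0.4579 0.0797] [0.4568 0.0791]
top ('blue', 337.5, 217.5, 12, 12) [ 0.4749 -0.2323] [ 0.4673 -0.2199] [ 0.4662 -0.218 ]
side ('red', 247.5, 233.0, 14, 15) [ 0.4676 -0.0404] [ 0.4349 -0.0781] [ 0.4299 -0.0838]
side ('red', 216.5, 209.0, 26, 23) [0.4603 0.0772] [0.4283 0.0287] [0.4234 0.0214]
side ('red', 190.5, 168.0, 12, 13) [0.5054 0.2598] [0.4692 0.1944] [0.4637 0.1845]
side ('blue', 302.0, 264.5, 15, 16) [ 0.5002 -0.1984] [ 0.4645 -0.2216] [ 0.4591 -0.2251]
[[-0.92   0.392 -0.001]
 [ 0.392  0.92  -0.002]
 [ 0.    -0.002 -1.   ]]
```

```bash
cat >>h.py <<'E'
def locate(P):
    for n in("top","side"):
        for b in blobs(n,P[n],(0.2,-.5),(.75,.5)):
            seat=b[3]>18; z=(.012 if n=="top" else .007) if seat else .08
            print(n,b,"seat" if seat else "cap",np.round(ray(n,b[1],b[2],z),4)[:2])
E
python3 - <<'E'
from h import *
locate({n:np.load(f"pics/{n}0.npz")["p"] for n in("top","side")})
E
```

```text
top ('red', 286.5, 228.0, 12, 11) cap [ 0.4375 -0.0774]
top ('red', 187.5, 215.5, 12, 12) cap [0.4714 0.1981]
top ('red', 230.0, 220.5, 25, 24) seat [0.4652 0.0839]
top ('yellow', 379.0, 226.0, 25, 25) seat [ 0.4505 -0.3542]
top ('yellow', 155.5, 163.5, 12, 12) cap [0.6195 0.2931]
top ('green', 291.0, 172.0, 11, 11) cap [ 0.5965 -0.0912]
top ('green', 363.5, 169.0, 24, 23) seat [ 0.6218 -0.3146]
top ('blue', 337.5, 217.5, 12, 12) cap [ 0.4673 -0.2199]
top ('blue', 133.0, 213.0, 11, 11) cap [0.4779 0.3499]
top ('blue', 220.5, 171.5, 24, 24) seat [0.6123 0.1143]
side ('red', 247.5, 233.0, 14, 15) cap [ 0.4349 -0.0781]
side ('red', 216.5, 209.0, 26, 23) seat [0.4637 0.0824]
side ('red', 190.5, 168.0, 12, 13) cap [0.4692 0.1944]
side ('yellow', 341.0, 328.5, 35, 36) seat [ 0.4476 -0.3569]
side ('yellow', 211.5, 131.0, 10, 11) cap [0.6161 0.2893]
side ('green', 372.5, 267.5, 30, 26) seat [ 0.622  -0.3173]
side ('green', 298.5, 200.5, 12, 10) cap [ 0.5983 -0.0896]
side ('blue', 302.0, 264.5, 15, 16) cap [ 0.4645 -0.2216]
side ('blue', 248.5, 178.0, 24, 19) seat [0.6104 0.1139]
side ('blue', 161.5, 142.0, 10, 11) cap [0.4732 0.3461]
```

```bash
cat >g.py <<'E'
import sys
from h import *
print(go(*map(float,sys.argv[1:4])).round(4))
E
python3 g.py .476 .348 .15
```

```text
[-0.3016 -0.0175  0.0802]
```

The manual's scale: shifts go in shares of 50 cm and turns go in shares of 2 pi rad. Converting my numbers, -0.3016 m is -0.6032, -0.29 m is -0.58.

Request:
{"op": "drive_effector", "data": {"segments": [{"sx":-0.06, "sy":-0.004, "aperture":0.085}, {"sx":-0.14, "sy":-0.01, "sz":0.04, "aperture":0.085}, {"sx":-0.22, "sy":-0.016, "sz":0.08, "aperture":0.085}, {"sx":-0.29, "sy":-0.02, "sz":0.12, "aperture":0.085}, {"sx":-0.36, "sy":-0.024, "sz":0.16, "aperture":0.085}, {"sx":-0.44, "sy":-0.028, "sz":0.16, "aperture":0.085}, {"sx":-0.52, "sy":-0.032, "sz":0.16, "aperture":0.085}, {"sx":-0.58, "sy":-0.035, "sz":0.16, "aperture":0.085}, {"sx":-0.6032, "sy":-0.035, "sz":0.16, "aperture":0.085}, {"sx":-0.6032, "sy":-0.035, "sz":0.16, "aperture":0.085}], "grip_force": 40}}

```text
t: 0.93
tool_pos: [0.4785, 0.3468, 0.1502]
tool_rot: [-0.635, -3.076, 0.002]
wrist_force: [-1.4, 0.1, -0.8]
opening: 0.0852
grip_force: 0.0
```

```bash
python3 g.py .476 .348 .024;python3 - <<'E'
from h import *
p,d=grab_frame("side");cv2.imwrite("pics/s1.png",cv2.resize(p[80:230,80:280,::-1],None,fx=3,fy=3))
E
```

```text
[0.0027 0.0002 0.1262]
```

View pics/s1.png

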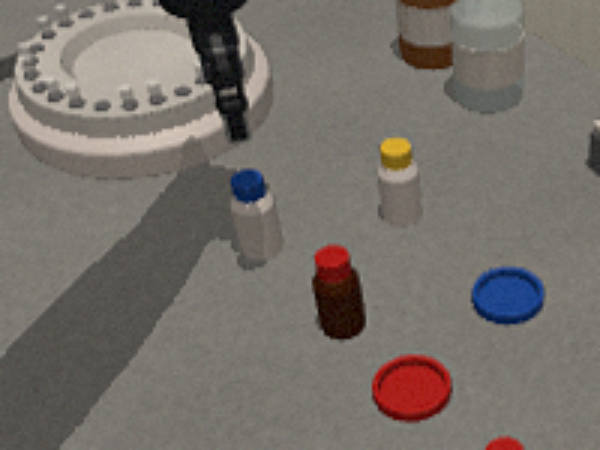

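The crop shows the finger tip at about (237,138), in line with the blue-capped bottle's axis (cap at 249,185). The approach is aligned, so I descend and grip.

Converted, 0.126 m is 0.252, 0.115 m is 0.23.

Request:
{"op": "drive_effector", "data": {"segments": [{"sx":0.004, "sz":0.06, "aperture":0.085}, {"sx":0.004, "sz":0.12, "aperture":0.085}, {"sx":0.004, "sz":0.18, "aperture":0.085}, {"sx":0.004, "sz":0.23, "aperture":0.085}, {"sx":0.004, "sz":0.252, "aperture":0.085}, {"sx":0.004, "sz":0.252, "aperture":0.085}, {"sx":0.004, "sz":0.252, "aperture":0.06}, {"sx":0.004, "sz":0.252, "aperture":0.05}, {"sx":0.004, "sz":0.252, "aperture":0.044}, {"sx":0.004, "sz":0.252, "aperture":0.04}], "grip_force": 40}}

```text
t: 1.82
tool_pos: [0.4763, 0.3505, 0.0284]
tool_rot: [0.627, 3.075, 0.005]
wrist_force: [0.7, 0.6, -1.1]
opening: 0.0428
grip_force: 40.7
```

Request:
{"op": "drive_effector", "data": {"segments": [{"aperture":0.03}, {"aperture":0.03}, {"aperture":0.03}, {"aperture":0.03}]}}

```text
t: 2.15
tool_pos: [0.4763, 0.3505, 0.0283]
tool_rot: [0.628, 3.075, 0.005]
wrist_force: [-0.1, 0.0, 6.1]
opening: 0.0427
grip_force: 41.4
```

Converted, -0.14 m is -0.28, -0.09 m is -0.18.

Request:
{"op": "drive_effector", "data": {"segments": [{"sz":-0.02, "aperture":0.03}, {"sz":-0.06, "aperture":0.03}, {"sz":-0.12, "aperture":0.03}, {"sz":-0.18, "aperture":0.03}, {"sz":-0.24, "aperture":0.03}, {"sz":-0.28, "aperture":0.03}, {"sz":-0.28, "aperture":0.03}, {"sz":-0.28, "aperture":0.03}]}}

```text
t: 2.82
tool_pos: [0.4756, 0.3499, 0.1672]
tool_rot: [0.628, 3.075, 0.004]
wrist_force: [-0.2, -1.1, -2.4]
opening: 0.0425
grip_force: 41.1
```

```bash
python3 g.py .611 .114 .165;python3 - <<'E'
from h import *
p,d=grab_frame("side");cv2.imwrite("pics/s2.png",cv2.resize(p[60:210,80:280,::-1],None,fx=3,fy=3))
E
```

```text
[-0.2171 -0.164   0.0021]
```

View pics/s2.png

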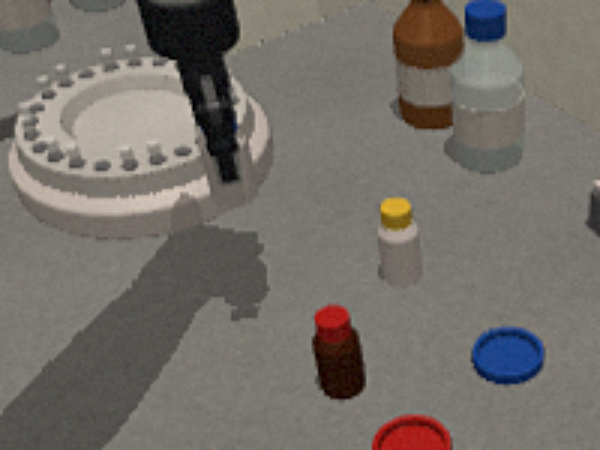

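The blue-capped bottle is off the bench between the fingers (crop 225,165), and nothing else has moved. I carry it to the blue seat.

Request:
{"op": "drive_effector", "data": {"segments": [{"sx":-0.024, "sy":-0.018, "aperture":0.03}, {"sx":-0.072, "sy":-0.054, "aperture":0.03}, {"sx":-0.134, "sy":-0.1, "aperture":0.03}, {"sx":-0.196, "sy":-0.148, "aperture":0.03}, {"sx":-0.26, "sy":-0.196, "aperture":0.03}, {"sx":-0.32, "sy":-0.242, "aperture":0.03}, {"sx":-0.374, "sy":-0.284, "aperture":0.03}, {"sx":-0.414, "sy":-0.314, "aperture":0.03}, {"sx":-0.434, "sy":-0.328, "aperture":0.03}, {"sx":-0.434, "sy":-0.328, "aperture":0.03}]}}

```text
t: 3.7
tool_pos: [0.6097, 0.1108, 0.1622]
tool_rot: [-0.634, -3.073, 0.003]
wrist_force: [0.3, -0.2, -0.8]
opening: 0.043
grip_force: 41.1
```

Request:
{"op": "drive_effector", "data": {"segments": [{"aperture":0.03}, {"aperture":0.03}, {"aperture":0.03}]}}

```text
t: 3.95
tool_pos: [0.6089, 0.1152, 0.1648]
tool_rot: [-0.625, -3.077, -0.0]
wrist_force: [0.4, 0.1, -1.1]
opening: 0.0433
grip_force: 41.1
```

```bash
python3 g.py .611 .114 .05;python3 - <<'E'
from h import *
P={n:grab_frame(n)[0] for n in("top","side")}
cv2.imwrite("pics/s3.png",np.hstack([cv2.resize(P["side"][60:260,150:350,::-1],None,fx=2,fy=2),cv2.resize(P["top"][100:300,120:320,::-1],None,fx=2,fy=2)]))
E
```

```text
[-0.0026 -0.0002  0.1148]
```

View pics/s3.png

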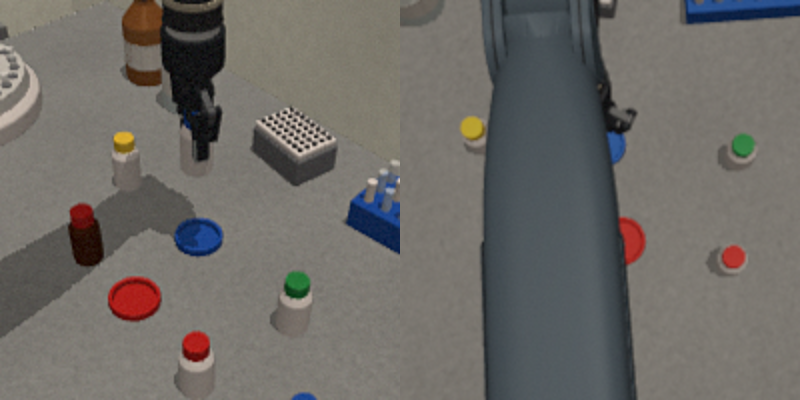

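The bottle hangs upright at (195,150) in the side crop, over the blue seat at (199,236). I lower it.

Request:
{"op": "drive_effector", "data": {"segments": [{"sx":-0.004, "sz":0.024, "aperture":0.03}, {"sx":-0.004, "sz":0.07, "aperture":0.03}, {"sx":-0.004, "sz":0.124, "aperture":0.03}, {"sx":-0.004, "sz":0.176, "aperture":0.03}, {"sx":-0.004, "sz":0.212, "aperture":0.03}, {"sx":-0.004, "sz":0.232, "aperture":0.03}, {"sx":-0.004, "sz":0.244, "aperture":0.03}, {"sx":-0.004, "sz":0.252, "aperture":0.03}, {"sx":-0.004, "sz":0.252, "aperture":0.03}]}}

```text
t: 4.8
tool_pos: [0.6118, 0.1129, 0.0392]
tool_rot: [0.628, 3.078, 0.0]
wrist_force: [-0.2, -0.4, -1.5]
opening: 0.0428
grip_force: 41.1
```

Request:
{"op": "drive_effector", "data": {"segments": [{"sz":0.004, "aperture":0.03}, {"sz":0.006, "aperture":0.03}, {"sz":0.008, "aperture":0.03}, {"sz":0.008, "aperture":0.03}]}}

```text
t: 5.13
tool_pos: [0.6123, 0.1127, 0.036]
tool_rot: [0.628, 3.077, 0.001]
wrist_force: [0.8, -1.0, -2.3]
opening: 0.0429
grip_force: 41.1
```

Converted, 0.003 m is 0.006, 0.002 m is 0.004.

Request:
{"op": "drive_effector", "data": {"segments": [{"sz":0.002, "aperture":0.03}, {"sz":0.004, "aperture":0.03}, {"sz":0.006, "aperture":0.03}, {"sz":0.006, "aperture":0.03}]}}

```text
t: 5.47
tool_pos: [0.6119, 0.1127, 0.0324]
tool_rot: [0.628, 3.078, 0.0]
wrist_force: [0.4, -0.1, -0.9]
opening: 0.0431
grip_force: 41.1
```

Request:
{"op": "drive_effector", "data": {"segments": [{"sz":0.002, "aperture":0.03}, {"sz":0.004, "aperture":0.03}, {"sz":0.004, "aperture":0.03}]}}

```text
t: 5.72
tool_pos: [0.6119, 0.1127, 0.0323]
tool_rot: [0.628, 3.077, 0.0]
wrist_force: [-3.8, -0.7, 6.0]
opening: 0.0429
grip_force: 41.8
```

Contact came at 0.0323 m, as predicted. I release and rise.

Converted, -0.12 m is -0.24, -0.08 m is -0.16.

Request:
{"op": "drive_effector", "data": {"segments": [{"aperture":0.045}, {"aperture":0.05}, {"aperture":0.06}, {"aperture":0.085}, {"aperture":0.085}, {"sz":-0.02, "aperture":0.085}, {"sz":-0.08, "aperture":0.085}, {"sz":-0.16, "aperture":0.085}, {"sz":-0.24, "aperture":0.085}, {"sz":-0.24, "aperture":0.085}]}}

```text
t: 6.55
tool_pos: [0.617, 0.1131, 0.1619]
tool_rot: [0.625, 3.062, 0.007]
wrist_force: [1.3, 0.0, 3.3]
opening: 0.085
grip_force: 0.0
```

```bash
python3 g.py .618 .291 .152
```

```text
[0.0689 0.1639 0.0102]
```

Converted, 0.164 m is 0.328, 0.155 m is 0.31.

Request:
{"op": "drive_effector", "data": {"segments": [{"sx":0.024, "sy":0.056, "aperture":0.085}, {"sx":0.056, "sy":0.13, "aperture":0.085}, {"sx":0.084, "sy":0.2, "aperture":0.085}, {"sx":0.112, "sy":0.264, "aperture":0.085}, {"sx":0.13, "sy":0.31, "aperture":0.085}, {"sx":0.138, "sy":0.328, "aperture":0.085}, {"sx":0.138, "sy":0.328, "aperture":0.085}, {"sx":0.138, "sy":0.328, "aperture":0.085}, {"sx":0.138, "sy":0.328, "aperture":0.085}]}}

```text
t: 7.3
tool_pos: [0.6129, 0.2891, 0.1506]
tool_rot: [0.631, 3.077, -0.001]
wrist_force: [0.3, -0.4, 0.9]
opening: 0.0853
grip_force: 0.0
```

```bash
python3 g.py .618 .291 .024
python3 - <<'E'
from h import *
P={n:grab_frame(n)[0] for n in("top","side")}
locate(P)
cv2.imwrite("pics/s4.png",cv2.resize(P["side"][80:230,120:320,::-1],None,fx=3,fy=3))
E
```

```text
[-0.0039  0.0039  0.1266]
top ('red', 286.5, 228.0, 12, 11) cap [ 0.4375 -0.0774]
top ('red', 187.5, 215.5, 12, 12) cap [0.4714 0.1981]
top ('red', 230.0, 220.5, 25, 24) seat [0.4652 0.0839]
top ('yellow', 379.0, 226.0, 25, 25) seat [ 0.4505 -0.3542]
top ('yellow', 155.0, 166.0, 11, 7) cap [0.6123 0.2942]
top ('green', 291.0, 172.5, 11, 10) cap [ 0.5951 -0.0912]
top ('green', 363.5, 169.0, 24, 23) seat [ 0.6218 -0.3146]
top ('blue', 337.5, 217.5, 12, 12) cap [ 0.4673 -0.2199]
top ('blue', 220.5, 171.5, 24, 24) seat [0.6123 0.1143]
side ('red', 247.5, 233.0, 14, 15) cap [ 0.4349 -0.0781]
side ('red', 216.5, 209.0, 26, 23) seat [0.4637 0.0824]
side ('red', 190.5, 168.0, 12, 13) cap [0.4692 0.1944]
side ('yellow', 341.0, 328.5, 35, 36) seat [ 0.4476 -0.3569]
side ('yellow', 211.5, 131.0, 10, 11) cap [0.6161 0.2893]
side ('green', 372.5, 267.5, 30, 26) seat [ 0.622  -0.3173]
side ('green', 298.5, 200.5, 12, 10) cap [ 0.5983 -0.0896]
side ('blue', 302.0, 264.5, 15, 16) cap [ 0.4645 -0.2216]
side ('blue', 248.5, 179.0, 24, 17) seat [0.6075 0.1107]
side ('blue', 249.5, 158.0, 10, 11) cap [0.6172 0.1159]
```

View pics/s4.png

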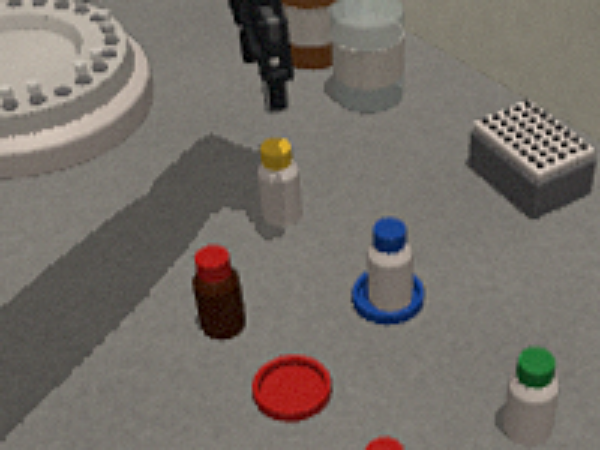

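The blue-capped bottle stands centred in its seat (crop 388,270), and the fingers are above the yellow-capped bottle (276,155). I grip it.

Converted, 0.126 m is 0.252, 0.115 m is 0.23.

Request:
{"op": "drive_effector", "data": {"segments": [{"sx":-0.008, "sy":0.008, "sz":0.06, "aperture":0.085}, {"sx":-0.008, "sy":0.008, "sz":0.12, "aperture":0.085}, {"sx":-0.008, "sy":0.008, "sz":0.18, "aperture":0.085}, {"sx":-0.008, "sy":0.008, "sz":0.23, "aperture":0.085}, {"sx":-0.008, "sy":0.008, "sz":0.252, "aperture":0.085}, {"sx":-0.008, "sy":0.008, "sz":0.252, "aperture":0.085}, {"sx":-0.008, "sy":0.008, "sz":0.252, "aperture":0.06}, {"sx":-0.008, "sy":0.008, "sz":0.252, "aperture":0.05}, {"sx":-0.008, "sy":0.008, "sz":0.252, "aperture":0.044}, {"sx":-0.008, "sy":0.008, "sz":0.252, "aperture":0.03}], "grip_force": 40}}

```text
t: 8.23
tool_pos: [0.6199, 0.2932, 0.0279]
tool_rot: [0.628, 3.073, 0.004]
wrist_force: [0.8, -0.2, -0.6]
opening: 0.0431
grip_force: 40.7
```

Request:
{"op": "drive_effector", "data": {"segments": [{"aperture":0.03}, {"aperture":0.03}, {"aperture":0.03}]}}

```text
t: 8.48
tool_pos: [0.6199, 0.2933, 0.0277]
tool_rot: [0.627, 3.073, 0.004]
wrist_force: [-1.2, -0.4, 6.0]
opening: 0.0433
grip_force: 41.4
```

Request:
{"op": "drive_effector", "data": {"segments": [{"sz":-0.02, "aperture":0.03}, {"sz":-0.06, "aperture":0.03}, {"sz":-0.12, "aperture":0.03}, {"sz":-0.18, "aperture":0.03}, {"sz":-0.24, "aperture":0.03}, {"sz":-0.28, "aperture":0.03}, {"sz":-0.28, "aperture":0.03}, {"sz":-0.28, "aperture":0.03}, {"sz":-0.28, "aperture":0.03}]}}

```text
t: 9.23
tool_pos: [0.6171, 0.2927, 0.1627]
tool_rot: [-0.628, -3.076, 0.002]
wrist_force: [-0.4, 0.4, -2.0]
opening: 0.043
grip_force: 41.0
```

```bash
python3 g.py .449 -.3555 .165
```

```text
[-0.0993 -0.6622 -0.0015]
```

Converted, -0.315 m is -0.63, -0.28 m is -0.56.

Request:
{"op": "drive_effector", "data": {"segments": [{"sx":-0.004, "sy":-0.024, "aperture":0.03}, {"sx":-0.01, "sy":-0.072, "aperture":0.03}, {"sx":-0.022, "sy":-0.14, "aperture":0.03}, {"sx":-0.032, "sy":-0.21, "aperture":0.03}, {"sx":-0.042, "sy":-0.28, "aperture":0.03}, {"sx":-0.052, "sy":-0.35, "aperture":0.03}, {"sx":-0.064, "sy":-0.42, "aperture":0.03}, {"sx":-0.074, "sy":-0.49, "aperture":0.03}, {"sx":-0.084, "sy":-0.56, "aperture":0.03}, {"sx":-0.096, "sy":-0.63, "aperture":0.03}]}}

```text
t: 10.07
tool_pos: [0.5358, -0.0169, 0.1612]
tool_rot: [-0.627, -3.073, 0.0]
wrist_force: [1.0, -0.6, -0.8]
opening: 0.043
grip_force: 41.1
```

Request:
{"op": "drive_effector", "data": {"segments": [{"sx":-0.01, "sy":-0.07, "aperture":0.03}, {"sx":-0.02, "sy":-0.14, "aperture":0.03}, {"sx":-0.03, "sy":-0.21, "aperture":0.03}, {"sx":-0.042, "sy":-0.28, "aperture":0.03}, {"sx":-0.052, "sy":-0.35, "aperture":0.03}, {"sx":-0.064, "sy":-0.42, "aperture":0.03}, {"sx":-0.074, "sy":-0.49, "aperture":0.03}, {"sx":-0.084, "sy":-0.56, "aperture":0.03}, {"sx":-0.092, "sy":-0.62, "aperture":0.03}, {"sx":-0.098, "sy":-0.66, "aperture":0.03}]}}

```text
t: 10.9
tool_pos: [0.4517, -0.3403, 0.161]
tool_rot: [-0.631, -3.073, -0.003]
wrist_force: [-0.7, 0.6, -0.9]
opening: 0.0431
grip_force: 41.1
```

Request:
{"op": "drive_effector", "data": {"segments": [{"sx":-0.004, "sy":-0.024, "aperture":0.03}, {"sx":-0.004, "sy":-0.034, "aperture":0.03}, {"sx":-0.004, "sy":-0.034, "aperture":0.03}, {"sx":-0.004, "sy":-0.034, "aperture":0.03}, {"sx":-0.004, "sy":-0.034, "aperture":0.03}]}}

```text
t: 11.32
tool_pos: [0.4497, -0.3535, 0.164]
tool_rot: [-0.626, -3.078, -0.002]
wrist_force: [-0.3, -0.7, -1.4]
opening: 0.0433
grip_force: 41.1
```

```bash
python3 g.py .449 -.3555 .04
```

```text
[-0.0002 -0.0022  0.124 ]
```

Converted, 0.126 m is 0.252, 0.122 m is 0.244.

Request:
{"op": "drive_effector", "data": {"segments": [{"sy":-0.004, "sz":0.024, "aperture":0.03}, {"sy":-0.004, "sz":0.07, "aperture":0.03}, {"sy":-0.004, "sz":0.124, "aperture":0.03}, {"sy":-0.004, "sz":0.176, "aperture":0.03}, {"sy":-0.004, "sz":0.212, "aperture":0.03}, {"sy":-0.004, "sz":0.232, "aperture":0.03}, {"sy":-0.004, "sz":0.244, "aperture":0.03}, {"sy":-0.004, "sz":0.252, "aperture":0.03}, {"sy":-0.004, "sz":0.252, "aperture":0.03}]}}

```text
t: 12.07
tool_pos: [0.4488, -0.3567, 0.0382]
tool_rot: [0.628, 3.078, -0.0]
wrist_force: [0.0, -0.1, -1.0]
opening: 0.0431
grip_force: 41.1
```

Request:
{"op": "drive_effector", "data": {"segments": [{"sz":0.004, "aperture":0.03}, {"sz":0.006, "aperture":0.03}, {"sz":0.01, "aperture":0.03}, {"sz":0.01, "aperture":0.03}]}}

```text
t: 12.4
tool_pos: [0.4489, -0.3573, 0.0338]
tool_rot: [0.628, 3.077, -0.001]
wrist_force: [-0.3, 0.0, -2.2]
opening: 0.0431
grip_force: 41.1
```

Request:
{"op": "drive_effector", "data": {"segments": [{"sz":0.002, "aperture":0.03}, {"sz":0.002, "aperture":0.03}]}}

```text
t: 12.57
tool_pos: [0.4486, -0.357, 0.0324]
tool_rot: [0.629, 3.078, -0.0]
wrist_force: [0.1, -0.1, -1.9]
opening: 0.043
grip_force: 41.1
```

```bash
python3 - <<'E'
from h import *
P={n:grab_frame(n)[0] for n in("top","side")}
cv2.imwrite("pics/s5.png",np.hstack([cv2.resize(P["side"][230:380,250:400,::-1],None,fx=2.6,fy=2.6),cv2.resize(P["top"][150:300,300:450,::-1],None,fx=2.6,fy=2.6)]))
E
```

```text
(no output)
```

View pics/s5.png

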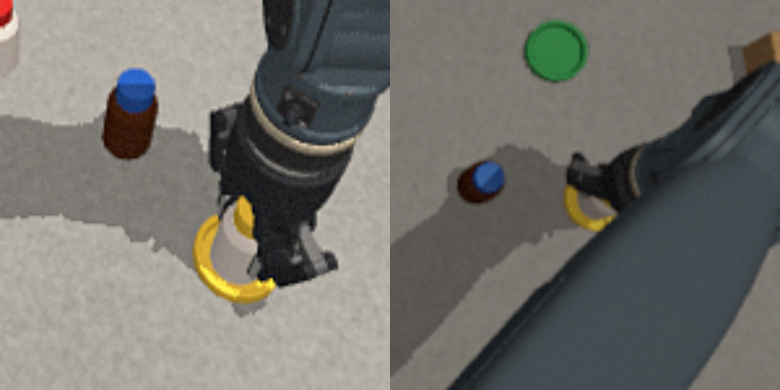

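The side crop shows the yellow-capped bottle inside its dish (235,245). The amber bottle (130,115) is untouched and clear of the fingers.

Converted, 0.002 m is 0.004, 0.001 m is 0.002.

Request:
{"op": "drive_effector", "data": {"segments": [{"sz":0.002, "aperture":0.03}, {"sz":0.004, "aperture":0.03}, {"sz":0.004, "aperture":0.03}]}}

```text
t: 12.92
tool_pos: [0.4488, -0.3571, 0.0318]
tool_rot: [0.628, 3.077, -0.001]
wrist_force: [-1.4, 0.5, 4.7]
opening: 0.043
grip_force: 41.6
```

Contact at 0.0318 m. I release, rise, and go to the green-capped bottle.

Converted, -0.12 m is -0.24, -0.08 m is -0.16.

Request:
{"op": "drive_effector", "data": {"segments": [{"aperture":0.045}, {"aperture":0.05}, {"aperture":0.06}, {"aperture":0.085}, {"aperture":0.085}, {"sz":-0.02, "aperture":0.085}, {"sz":-0.08, "aperture":0.085}, {"sz":-0.16, "aperture":0.085}, {"sz":-0.24, "aperture":0.085}, {"sz":-0.24, "aperture":0.085}]}}

```text
t: 13.75
tool_pos: [0.4524, -0.3607, 0.1614]
tool_rot: [0.626, 3.064, -0.015]
wrist_force: [1.4, -1.3, 1.2]
opening: 0.0848
grip_force: 0.0
```

Request:
{"op": "drive_effector", "data": {"segments": [{"aperture":0.085}, {"aperture":0.085}]}}

```text
t: 13.92
tool_pos: [0.4489, -0.3572, 0.1511]
tool_rot: [0.628, 3.077, -0.001]
wrist_force: [-0.2, 0.2, -1.0]
opening: 0.0849
grip_force: 0.0
```

```bash
python3 g.py .597 -.090 .152
```

```text
[-0.0316  0.3039 -0.001 ]
```

Converted, 0.304 m is 0.608, 0.288 m is 0.576.

Request:
{"op": "drive_effector", "data": {"segments": [{"sx":-0.006, "sy":0.06, "aperture":0.085}, {"sx":-0.014, "sy":0.136, "aperture":0.085}, {"sx":-0.022, "sy":0.212, "aperture":0.085}, {"sx":-0.03, "sy":0.288, "aperture":0.085}, {"sx":-0.038, "sy":0.364, "aperture":0.085}, {"sx":-0.046, "sy":0.44, "aperture":0.085}, {"sx":-0.054, "sy":0.516, "aperture":0.085}, {"sx":-0.06, "sy":0.576, "aperture":0.085}, {"sx":-0.0632, "sy":0.608, "aperture":0.085}, {"sx":-0.0632, "sy":0.608, "aperture":0.085}]}}

```text
t: 14.75
tool_pos: [0.5966, -0.0856, 0.1474]
tool_rot: [-0.62, -3.075, -0.003]
wrist_force: [0.3, 0.0, -0.1]
opening: 0.085
grip_force: 0.0
```

Request:
{"op": "drive_effector", "data": {"segments": [{"aperture":0.085}, {"aperture":0.085}]}}

```text
t: 14.92
tool_pos: [0.5956, -0.0899, 0.1486]
tool_rot: [-0.628, -3.075, 0.001]
wrist_force: [0.2, 0.4, -0.7]
opening: 0.0851
grip_force: 0.0
```

```bash
python3 g.py .597 -.090 .024
python3 - <<'E'
from h import *
P={n:grab_frame(n)[0] for n in("top","side")}
cv2.imwrite("pics/s6.png",np.hstack([cv2.resize(P["side"][130:350,200:390,::-1],None,fx=2,fy=2),cv2.resize(P["top"][130:350,220:410,::-1],None,fx=2,fy=2)]))
E
```

```text
[-0.0017  0.0006  0.1246]
```

View pics/s6.png

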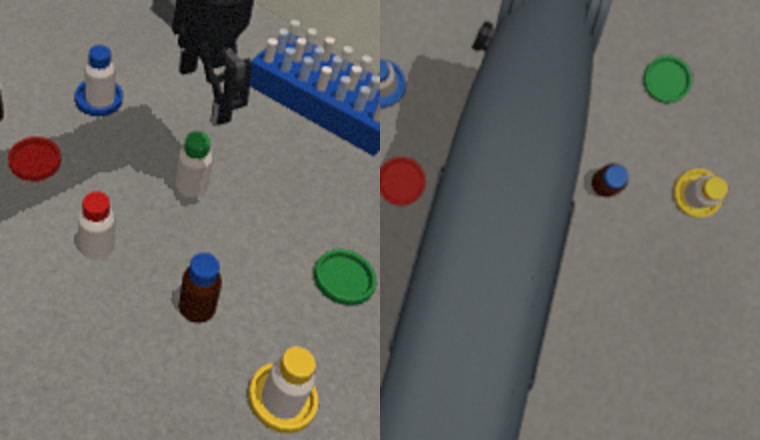

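The yellow-capped bottle stands in its seat (side crop 290,385), blue in its own (100,85). The fingers straddle the green-capped bottle (197,150).

Converted, 0.125 m is 0.25, 0.115 m is 0.23.

Request:
{"op": "drive_effector", "data": {"segments": [{"sx":-0.004, "sz":0.06, "aperture":0.085}, {"sx":-0.004, "sz":0.12, "aperture":0.085}, {"sx":-0.004, "sz":0.18, "aperture":0.085}, {"sx":-0.004, "sz":0.23, "aperture":0.085}, {"sx":-0.004, "sz":0.25, "aperture":0.085}, {"sx":-0.004, "sz":0.25, "aperture":0.085}, {"sx":-0.004, "sz":0.25, "aperture":0.06}, {"sx":-0.004, "sz":0.25, "aperture":0.05}, {"sx":-0.004, "sz":0.25, "aperture":0.044}, {"sx":-0.004, "sz":0.25, "aperture":0.03}], "grip_force": 40}}

```text
t: 15.85
tool_pos: [0.6008, -0.0913, 0.0285]
tool_rot: [0.628, 3.073, -0.001]
wrist_force: [1.3, -0.6, -0.0]
opening: 0.043
grip_force: 40.7
```

Request:
{"op": "drive_effector", "data": {"segments": [{"aperture":0.03}, {"aperture":0.03}, {"aperture":0.03}]}}

```text
t: 16.1
tool_pos: [0.6008, -0.0912, 0.0283]
tool_rot: [0.628, 3.073, -0.001]
wrist_force: [-1.0, -1.2, 6.9]
opening: 0.0427
grip_force: 41.5
```

Request:
{"op": "drive_effector", "data": {"segments": [{"sz":-0.02, "aperture":0.03}, {"sz":-0.06, "aperture":0.03}, {"sz":-0.12, "aperture":0.03}, {"sz":-0.18, "aperture":0.03}, {"sz":-0.24, "aperture":0.03}, {"sz":-0.28, "aperture":0.03}, {"sz":-0.28, "aperture":0.03}, {"sz":-0.28, "aperture":0.03}, {"sz":-0.28, "aperture":0.03}]}}

```text
t: 16.85
tool_pos: [0.5979, -0.0901, 0.1639]
tool_rot: [-0.628, -3.076, -0.0]
wrist_force: [-0.4, -0.4, -2.5]
opening: 0.0425
grip_force: 40.9
```

```bash
python3 g.py .622 -.316 .165
```

```text
[-0.1107 -0.1984 -0.0014]
```

Converted, -0.198 m is -0.396, -0.19 m is -0.38.

Request:
{"op": "drive_effector", "data": {"segments": [{"sx":-0.012, "sy":-0.022, "aperture":0.03}, {"sx":-0.036, "sy":-0.066, "aperture":0.03}, {"sx":-0.068, "sy":-0.122, "aperture":0.03}, {"sx":-0.1, "sy":-0.18, "aperture":0.03}, {"sx":-0.132, "sy":-0.238, "aperture":0.03}, {"sx":-0.164, "sy":-0.294, "aperture":0.03}, {"sx":-0.192, "sy":-0.344, "aperture":0.03}, {"sx":-0.212, "sy":-0.38, "aperture":0.03}, {"sx":-0.222, "sy":-0.396, "aperture":0.03}, {"sx":-0.222, "sy":-0.396, "aperture":0.03}]}}

```text
t: 17.68
tool_pos: [0.6218, -0.3187, 0.1622]
tool_rot: [-0.633, -3.073, -0.001]
wrist_force: [-0.7, 0.4, -2.2]
opening: 0.0427
grip_force: 40.9
```

Request:
{"op": "drive_effector", "data": {"segments": [{"aperture":0.03}, {"aperture":0.03}, {"aperture":0.03}]}}

```text
t: 17.93
tool_pos: [0.6233, -0.3144, 0.1653]
tool_rot: [-0.626, -3.078, -0.001]
wrist_force: [0.8, -0.1, -1.6]
opening: 0.0427
grip_force: 40.9
```

```bash
python3 g.py .622 -.316 .04
```

```text
[ 0.0004 -0.002   0.1253]
```

Converted, 0.126 m is 0.252, 0.122 m is 0.244.

Request:
{"op": "drive_effector", "data": {"segments": [{"sy":-0.002, "sz":0.024, "aperture":0.03}, {"sy":-0.002, "sz":0.07, "aperture":0.03}, {"sy":-0.002, "sz":0.124, "aperture":0.03}, {"sy":-0.002, "sz":0.176, "aperture":0.03}, {"sy":-0.002, "sz":0.212, "aperture":0.03}, {"sy":-0.002, "sz":0.232, "aperture":0.03}, {"sy":-0.002, "sz":0.244, "aperture":0.03}, {"sy":-0.002, "sz":0.252, "aperture":0.03}, {"sy":-0.002, "sz":0.252, "aperture":0.03}]}}

```text
t: 18.68
tool_pos: [0.6231, -0.3167, 0.0397]
tool_rot: [0.627, 3.078, -0.0]
wrist_force: [-0.4, -0.5, -0.7]
opening: 0.0426
grip_force: 40.9
```

Request:
{"op": "drive_effector", "data": {"segments": [{"sz":0.004, "aperture":0.03}, {"sz":0.006, "aperture":0.03}, {"sz":0.01, "aperture":0.03}, {"sz":0.01, "aperture":0.03}]}}

```text
t: 19.02
tool_pos: [0.6231, -0.3173, 0.0348]
tool_rot: [0.628, 3.077, -0.001]
wrist_force: [-0.3, 0.3, -2.1]
opening: 0.0427
grip_force: 40.9
```

Request:
{"op": "drive_effector", "data": {"segments": [{"sz":0.002, "aperture":0.03}, {"sz":0.002, "aperture":0.03}]}}

```text
t: 19.18
tool_pos: [0.6228, -0.3171, 0.0333]
tool_rot: [0.629, 3.078, -0.0]
wrist_force: [-1.7, 0.5, -1.8]
opening: 0.0427
grip_force: 40.9
```

Converted, 0.002 m is 0.004, 0.001 m is 0.002.

Request:
{"op": "drive_effector", "data": {"segments": [{"sz":0.002, "aperture":0.03}, {"sz":0.004, "aperture":0.03}, {"sz":0.004, "aperture":0.03}]}}

```text
t: 19.43
tool_pos: [0.6229, -0.3172, 0.0324]
tool_rot: [0.628, 3.077, -0.001]
wrist_force: [-1.5, 1.5, 2.8]
opening: 0.0431
grip_force: 41.3
```

Contact at 0.0324 m. I release.

Converted, -0.12 m is -0.24, -0.08 m is -0.16.

Request:
{"op": "drive_effector", "data": {"segments": [{"aperture":0.045}, {"aperture":0.05}, {"aperture":0.06}, {"aperture":0.085}, {"aperture":0.085}, {"sz":-0.02, "aperture":0.085}, {"sz":-0.08, "aperture":0.085}, {"sz":-0.16, "aperture":0.085}, {"sz":-0.24, "aperture":0.085}, {"sz":-0.24, "aperture":0.085}]}}

```text
t: 20.27
tool_pos: [0.6269, -0.3196, 0.164]
tool_rot: [0.625, 3.061, -0.01]
wrist_force: [0.0, 0.3, 2.4]
opening: 0.0848
grip_force: 0.0
```

Request:
{"op": "drive_effector", "data": {"segments": [{"aperture":0.085}, {"aperture":0.085}]}}

```text
t: 20.43
tool_pos: [0.6233, -0.3173, 0.1526]
tool_rot: [0.628, 3.076, -0.001]
wrist_force: [0.5, 0.1, -0.5]
opening: 0.0853
grip_force: 0.0
```

```bash
python3 g.py .436 -.078 .152
```

```text
[ 0.2661  0.1467 -0.    ]
```

Converted, 0.266 m is 0.532, 0.252 m is 0.504.

Request:
{"op": "drive_effector", "data": {"segments": [{"sx":0.05, "sy":0.028, "aperture":0.085}, {"sx":0.116, "sy":0.064, "aperture":0.085}, {"sx":0.184, "sy":0.102, "aperture":0.085}, {"sx":0.252, "sy":0.14, "aperture":0.085}, {"sx":0.32, "sy":0.176, "aperture":0.085}, {"sx":0.388, "sy":0.214, "aperture":0.085}, {"sx":0.452, "sy":0.25, "aperture":0.085}, {"sx":0.504, "sy":0.278, "aperture":0.085}, {"sx":0.532, "sy":0.294, "aperture":0.085}, {"sx":0.532, "sy":0.294, "aperture":0.085}]}}

```text
t: 21.27
tool_pos: [0.4322, -0.0745, 0.1493]
tool_rot: [-0.623, -3.074, -0.002]
wrist_force: [0.2, 0.2, -0.7]
opening: 0.0851
grip_force: 0.0
```

Request:
{"op": "drive_effector", "data": {"segments": [{"aperture":0.085}, {"aperture":0.085}]}}

```text
t: 21.43
tool_pos: [0.4356, -0.0778, 0.1503]
tool_rot: [-0.628, -3.077, 0.0]
wrist_force: [-0.2, -0.2, 0.3]
opening: 0.0852
grip_force: 0.0
```

```bash
python3 g.py .436 -.078 .024
python3 - <<'E'
from h import *
P={n:grab_frame(n)[0] for n in("top","side")}
cv2.imwrite("pics/s7.png",np.hstack([cv2.resize(P["side"][130:350,200:400,::-1],None,fx=2,fy=2),cv2.resize(P["top"][130:350,220:420,::-1],None,fx=2,fy=2)]))
E
```

```text
[-0.0005  0.      0.1263]
```

View pics/s7.png

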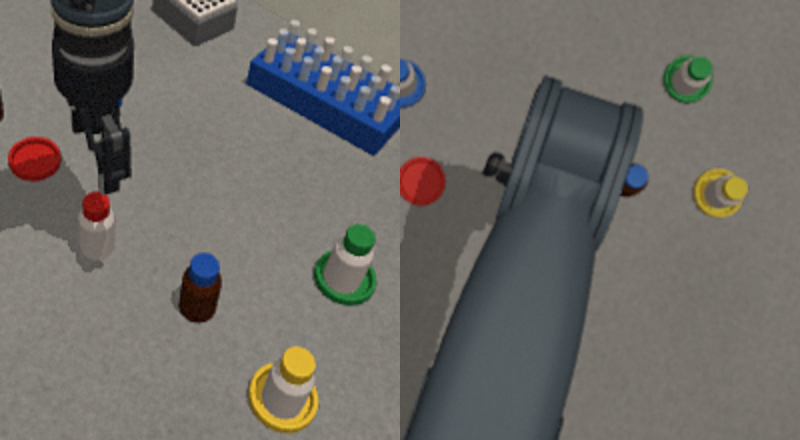

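Green is seated (side crop 348,270) and yellow is still in place. The fingers are above the red-capped bottle (96,210).

Converted, 0.126 m is 0.252, 0.115 m is 0.23.

Request:
{"op": "drive_effector", "data": {"segments": [{"sz":0.06, "aperture":0.085}, {"sz":0.12, "aperture":0.085}, {"sz":0.18, "aperture":0.085}, {"sz":0.23, "aperture":0.085}, {"sz":0.252, "aperture":0.085}, {"sz":0.252, "aperture":0.085}, {"sz":0.252, "aperture":0.06}, {"sz":0.252, "aperture":0.05}, {"sz":0.252, "aperture":0.044}, {"sz":0.252, "aperture":0.03}], "grip_force": 40}}

```text
t: 22.37
tool_pos: [0.4378, -0.0783, 0.0278]
tool_rot: [0.628, 3.073, -0.001]
wrist_force: [0.4, -0.3, -0.9]
opening: 0.0426
grip_force: 40.6
```

Request:
{"op": "drive_effector", "data": {"segments": [{"aperture":0.03}, {"aperture":0.03}, {"aperture":0.03}]}}

```text
t: 22.62
tool_pos: [0.4378, -0.0783, 0.0277]
tool_rot: [0.627, 3.073, -0.001]
wrist_force: [0.5, -0.8, 6.4]
opening: 0.0428
grip_force: 41.5
```

Request:
{"op": "drive_effector", "data": {"segments": [{"sz":-0.02, "aperture":0.03}, {"sz":-0.06, "aperture":0.03}, {"sz":-0.12, "aperture":0.03}, {"sz":-0.18, "aperture":0.03}, {"sz":-0.24, "aperture":0.03}, {"sz":-0.28, "aperture":0.03}, {"sz":-0.28, "aperture":0.03}, {"sz":-0.28, "aperture":0.03}, {"sz":-0.28, "aperture":0.03}]}}

```text
t: 23.37
tool_pos: [0.435, -0.0772, 0.1643]
tool_rot: [-0.628, -3.076, -0.0]
wrist_force: [0.2, 0.4, -1.6]
opening: 0.043
grip_force: 40.8
```

```bash
python3 g.py .4645 .083 .165
```

```text
[ 0.0356  0.159  -0.0006]
```

Converted, 0.159 m is 0.318, 0.154 m is 0.308.

Request:
{"op": "drive_effector", "data": {"segments": [{"sx":0.006, "sy":0.024, "aperture":0.03}, {"sx":0.016, "sy":0.068, "aperture":0.03}, {"sx":0.028, "sy":0.124, "aperture":0.03}, {"sx":0.04, "sy":0.18, "aperture":0.03}, {"sx":0.054, "sy":0.236, "aperture":0.03}, {"sx":0.064, "sy":0.282, "aperture":0.03}, {"sx":0.07, "sy":0.308, "aperture":0.03}, {"sx":0.072, "sy":0.318, "aperture":0.03}, {"sx":0.072, "sy":0.318, "aperture":0.03}, {"sx":0.072, "sy":0.318, "aperture":0.03}]}}

```text
t: 24.2
tool_pos: [0.4639, 0.0824, 0.1639]
tool_rot: [-0.628, -3.075, 0.002]
wrist_force: [1.5, -0.2, -0.5]
opening: 0.0423
grip_force: 41.0
```

Request:
{"op": "drive_effector", "data": {"segments": [{"aperture":0.03}, {"aperture":0.03}]}}

```text
t: 24.37
tool_pos: [0.4647, 0.0819, 0.165]
tool_rot: [-0.631, -3.077, 0.001]
wrist_force: [0.2, -0.6, -0.9]
opening: 0.0429
grip_force: 41.0
```

```bash
python3 g.py .4645 .083 .04
```

```text
[0.0005 0.001  0.125 ]
```

Converted, 0.126 m is 0.252, 0.122 m is 0.244.

Request:
{"op": "drive_effector", "data": {"segments": [{"sz":0.024, "aperture":0.03}, {"sz":0.07, "aperture":0.03}, {"sz":0.124, "aperture":0.03}, {"sz":0.176, "aperture":0.03}, {"sz":0.212, "aperture":0.03}, {"sz":0.232, "aperture":0.03}, {"sz":0.244, "aperture":0.03}, {"sz":0.252, "aperture":0.03}, {"sz":0.252, "aperture":0.03}]}}

```text
t: 25.12
tool_pos: [0.465, 0.0827, 0.0392]
tool_rot: [0.629, 3.078, -0.0]
wrist_force: [-0.4, -1.1, -0.2]
opening: 0.0426
grip_force: 40.9
```

Request:
{"op": "drive_effector", "data": {"segments": [{"sz":0.004, "aperture":0.03}, {"sz":0.006, "aperture":0.03}, {"sz":0.01, "aperture":0.03}, {"sz":0.01, "aperture":0.03}]}}

```text
t: 25.45
tool_pos: [0.4653, 0.0829, 0.0347]
tool_rot: [0.628, 3.077, 0.0]
wrist_force: [-0.3, 0.3, -1.2]
opening: 0.0425
grip_force: 40.9
```

Request:
{"op": "drive_effector", "data": {"segments": [{"sz":0.002, "aperture":0.03}, {"sz":0.002, "aperture":0.03}]}}

```text
t: 25.62
tool_pos: [0.465, 0.0829, 0.0334]
tool_rot: [0.628, 3.078, -0.0]
wrist_force: [-0.8, 0.7, -2.2]
opening: 0.0426
grip_force: 40.9
```

Converted, 0.002 m is 0.004, 0.001 m is 0.002.

Request:
{"op": "drive_effector", "data": {"segments": [{"sz":0.002, "aperture":0.03}, {"sz":0.004, "aperture":0.03}, {"sz":0.004, "aperture":0.03}]}}

```text
t: 25.87
tool_pos: [0.4651, 0.0829, 0.0317]
tool_rot: [0.628, 3.078, 0.0]
wrist_force: [-1.2, 0.6, 1.6]
opening: 0.0428
grip_force: 41.2
```

Request:
{"op": "drive_effector", "data": {"segments": [{"sz":0.002, "aperture":0.03}, {"sz":0.002, "aperture":0.03}]}}

```text
t: 26.03
tool_pos: [0.4651, 0.0829, 0.0317]
tool_rot: [0.628, 3.078, 0.0]
wrist_force: [-2.9, -0.2, 6.8]
opening: 0.0426
grip_force: 41.8
```

Contact. I release, rise, and move back out of the cameras' view for a final check.

Converted, -0.16 m is -0.32, -0.12 m is -0.24.

Request:
{"op": "drive_effector", "data": {"segments": [{"aperture":0.045}, {"aperture":0.05}, {"aperture":0.06}, {"aperture":0.085}, {"aperture":0.085}, {"sz":-0.02, "aperture":0.085}, {"sz":-0.08, "aperture":0.085}, {"sz":-0.16, "aperture":0.085}, {"sz":-0.24, "aperture":0.085}, {"sz":-0.32, "aperture":0.085}]}}

```text
t: 26.87
tool_pos: [0.4643, 0.0829, 0.1924]
tool_rot: [-0.628, -3.078, 0.0]
wrist_force: [1.1, -0.7, 0.8]
opening: 0.0848
grip_force: 0.0
```

Request:
{"op": "drive_effector", "data": {"segments": [{"sz":-0.04, "aperture":0.085}, {"sx":0.06, "sy":0.04, "sz":-0.04, "aperture":0.085}, {"sx":0.12, "sy":0.08, "sz":-0.04, "aperture":0.085}, {"sx":0.18, "sy":0.12, "sz":-0.04, "aperture":0.085}, {"sx":0.24, "sy":0.18, "sz":-0.04, "aperture":0.085}, {"sx":0.3, "sy":0.24, "sz":-0.04, "aperture":0.085}, {"sx":0.36, "sy":0.3, "sz":-0.04, "aperture":0.085}, {"sx":0.36, "sy":0.36, "sz":-0.04, "aperture":0.085}, {"sx":0.36, "sy":0.36, "sz":-0.04, "aperture":0.085}, {"sx":0.36, "sy":0.36, "sz":-0.04, "aperture":0.085}]}}

```text
t: 27.7
tool_pos: [0.3695, 0.3201, 0.2102]
tool_rot: [-0.624, -3.079, 0.001]
wrist_force: [0.5, -0.5, -0.1]
opening: 0.085
grip_force: 0.0
```

```bash
python3 - <<'E'
from h import *
P={n:grab_frame(n)[0] for n in("top","side")}
locate(P)
cv2.imwrite("pics/s8.png",np.hstack([cv2.resize(P["side"][110:360,140:400,::-1],None,fx=1.5,fy=1.5),cv2.resize(P["top"][110:360,130:390,::-1],None,fx=1.5,fy=1.5)]))
E
```

```text
top ('red', 187.5, 215.5, 12, 12) cap [0.4714 0.1981]
top ('red', 230.0, 220.5, 25, 24) seat [0.4652 0.0839]
top ('yellow', 387.0, 223.5, 13, 12) cap [ 0.451  -0.3574]
top ('yellow', 378.5, 226.0, 24, 25) seat [ 0.4505 -0.3528]
top ('green', 370.0, 164.0, 11, 11) cap [ 0.6208 -0.3164]
top ('green', 363.5, 169.0, 24, 23) seat [ 0.6218 -0.3146]
top ('blue', 337.5, 217.5, 12, 12) cap [ 0.4673 -0.2199]
top ('blue', 220.5, 171.5, 24, 24) seat [0.6123 0.1143]
side ('red', 216.5, 209.5, 26, 22) seat [0.4626 0.0809]
side ('red', 213.5, 189.0, 12, 13) cap [0.4656 0.088 ]
side ('red', 190.5, 168.0, 12, 13) cap [0.4692 0.1944]
side ('yellow', 341.0, 329.0, 35, 35) seat [ 0.4468 -0.3575]
side ('yellow', 348.5, 312.0, 18, 19) cap [ 0.4508 -0.3561]
side ('green', 372.5, 268.0, 30, 25) seat [ 0.6208 -0.3181]
side ('green', 380.0, 248.0, 15, 11) cap [ 0.626  -0.3131]
side ('blue', 302.0, 264.5, 15, 16) cap [ 0.4645 -0.2216]
side ('blue', 248.5, 179.0, 24, 17) seat [0.6075 0.1107]
side ('blue', 249.5, 158.5, 10, 12) cap [0.6157 0.1143]
```

View pics/s8.png

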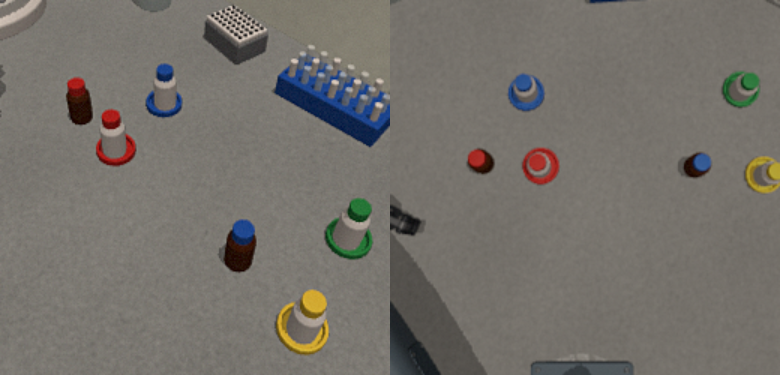

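All four white bottles stand upright in their matching seats: side crop red (113,140), blue (165,95), green (352,230), yellow (305,320). The amber bottles are at unchanged pixels.

```bash
python3 -c "
from plant import r, grab_frame, camera_model
print(r.finish_job())"
```

```text
the job is handed in; nothing more can be done
None
```

I set all four white bottles upright on the floor of their matching seats, with the brown bottles left where they stood, and handed the job in at about 28 s of robot time; the hand-in returned no verdict.

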